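Lock the blank with the toggle bolt

ROBOT

A 6-joint arm with a two-finger parallel gripper is mounted at the origin on a cart in front of the work surface, level with it; the furniture and walls round the work are solid. World frame = base frame: x ahead of the robot, y to its left, z up, the work surface at z = 0. Lengths are in mm, angles in rad, forces in N, time in s.
With the tool pointing down it reaches from about 300 to 775 mm from the base axis. Payload 14.6 kg.
Tool frame: the origin (TCP) lies at the very end of the fingers, on their centre line; the grasp point (between the pads) lies 19 mm behind it (grip_point_offset is the distance from the TCP to the grasp point, in mm); z points along the fingers, y is the line along which they close (so a half turn about z gives the same grasp; the last joint's range is limited). The gripper opens to 94 mm and grips with 3 to 60 N. Pads are 16 mm wide; open, the fingers measure 119 mm over their backs; the gripper's body (75 mm by 177 mm) begins 78 mm behind the grasp point.
Start: joints at [-1.34, 0.3, 1.521, -0, 1.321, -0.067], TCP at [161.373, -525.783, 205.446] pointing down, gripper open.
Joint ranges: [-3.03, 3.03], [-0.79, 2.21], [0.23, 2.52], [-1.04, 4.18], [0, 3.07], [-2.55, 2.55]. Speed limits (rad/s): [2.22, 2.22, 2.57, 3.14, 3.14, 3.14].

INTERFACE

Orientations are given as [roll, pitch, yaw] about the fixed x, y, z axes, in that order (R = Rz(yaw) Ry(pitch) Rx(roll)).
In Python, from cell import read_state, camera, camera_info, sign_off, grip_point_offset gives the robot as it stands.
- The arm moves only by the shell command python3 -m handwheel 'ROWS' [FORCE]. ROWS is text: rows parted by semicolons, each of 5 numbers parted by spaces: the shift along the world's x, y, z in units of 40 mm (1.0 is 40 mm), then the turn about the world's z in units of 5 degrees (1.0 is 5 degrees), then the closure, from 0 (fully open) to 1 (shut). In form: dx dy dz yaw gripper; .... A call has 1 to 12 rows; each row shifts and turns the commanded pose from where the row before left it; what a row does not reach is not made up. A row lasts 1/12 s, in which the tool goes at most 41.7 mm and 7.16 degrees, less where a joint would pass 70% of its speed; a pose out of reach is approached as far as the arm can. A call is refused whole if a number of a shift passes 1 or a number of a turn 1, either way. A call with a gripper value outside its range is refused whole. The fingers move at their own pace and stop on an object; FORCE is the grip in N (left out, the last holds). Time passes only in rows, so rows that do not move let the fingers close. It gives the time, the measured TCP pose, the force, the opening and the grip force at its end, in the units of the state.
- read_state(): the state, without advancing time (a new reading comes with each control period).
- camera(name): name is "scene" or "side" or "wrist"; returns (picture, depth): 480x640x3 uint8, red, green, blue; 480x640 float32, mm along the optical axis (not along the pixel's ray), 0 where there is no reading.
- camera_info(name): a dict with "intrinsics" (3x3 intrinsics, pixels), "world_from_camera" (4x4, takes a point from camera to world coordinates). Camera axes: x right, y down, z forward; pixel columns grow to the right and rows downward; lengths in mm; the calibration is good to about 2 mm. A picture is of the moment at which its call begins: read the wrist's pose just before it. camera_info takes no time and is no camera call; for the wrist camera it gives the pose at the moment of the call.
- sign_off(): hands the job in; it is judged then, once.
The state is a dict: "clock": time; "joints": joint angles; "qd": joint speeds; "effort": joint torques, N m; "eef_pos": TCP position; "eef_rot": TCP orientation; "wrist_force": force on the tool from outside, world axes, zero at the start; "moment": the same for the moment, N m; "finger_gap": finger opening in mm; "finger_force": force on a finger pad.
Only numpy, scipy, OpenCV 4.12 (cv2) and the standard library are available. Lean on these libraries where they do the work, as an engineer would, in place of code of your own. Each camera call takes 0.05 s, during which the arm holds its last target. There are 200 camera calls.

TASK

Lock the plywood blank down in the two-posted fixture: take the T-handled toggle bolt out of its cradle, stand it upright, pass its cross-bar down through the blank's slot until the collar sits on the blank, then turn it a quarter turn so that the bar lies square across the slot underneath, and let go. Leave the tools that lie about where they are.

Things in the scene. Friction and masses are not known exactly. Their poses are not given: they have to be found in the camera images.
- toggle_bolt: loose T-handled steel bolt, 120 mm, 0.22 kg, lying level in the cradle. Origin: on its axis at the collar's underside; z along the axis to the handle; y along cross-bar and handle alike. Along z: round cross-bar -42 to -28 mm (14 mm thick, 60 mm long in y), neck 14 mm thick to 0, square collar 26 x 26 mm, 0 to 54 mm, handle bar 54 to 78 mm (16 in x, 64 in y). Half a turn about z is the same.
- slot (a point): centre of the slot's mouth in the plywood blank's top face, 60 mm above the table; z up. The slot runs along y: 66 mm long, 19 mm wide, right through the blank and the steel plate beneath it (24 mm together; x +-50 mm, y +-65 mm), into a free chamber 28 mm high.
- fixture: wooden fixture that holds the blank; stands fast. Origin on the table under the slot, axes as the slot's. Base board 130 x 200 mm (x, y). Beyond each end of the slot a block as high as the blank (x +-55 mm) with an upright post on it: inner faces 66 mm from the slot centre, 22 mm thick in y, post x +-18 mm, its top 120 mm above the table (60 mm above the blank). It stands left or right of the middle, the cradle on the other side.
- cradle: light wooden cradle, stands fast. Origin on the table below the bolt's origin, x towards the bolt's handle. Board x -45 to 85, y +-45 mm, 10 mm thick. Bolt axis level, 50 mm above the table, cross-bar and handle level. Rest for the handle: x 57 to 75, 42 mm high, lips to 52 mm at y +-36 to 42. Rest for the neck: x -25 to -13, 43 mm high, ears to 51 mm at y +-10 to 22. Open between, under the collar.
- drill_corner (a point): front right corner, on the table, of the space taken by the drill stand at the left: keep the arm out of what lies further left and further back than this, up to 0.8 m high
- sanding_block: cork sanding block, 96 x 63 x 30 mm, bystander near the middle of the table; origin at the centre of its underside
- tape_measure: dark tape measure, 60 x 74 x 28 mm, bystander near the middle, behind the sanding block; origin at its underside
- try_square: try square with wooden stock, 153 x 105 x 15 mm, bystander; origin at its underside
- c_clamp: small blue C-clamp lying flat, 108 x 78 x 12 mm, bystander; origin at its underside
- hammer: hammer lying flat near the back, 317 x 92 x 26 mm, bystander; origin at its underside
There are look-alikes about, which are no part of the job. There is more than one size of the toggle_bolt; the job needs the larger.

How it is judged (in metres and radians):
On the way:
1. the upright bolt's cross-bar has gone down through the slot, in line with it, to within 8 mm of full depth (z of toggle_bolt in the frame of slot below 0.008 m and horizontal distance between toggle_bolt and slot below 0.008 m and angle between toggle_bolt's own z axis and vertical below 0.15 rad and angle between the y axis of toggle_bolt and the y axis of slot, either way round below 0.35 rad), for 0.1 s.
At the end, for the whole second after the job is handed in: The bolt stands upright in the slot (tilt under 5 degrees, within 8 mm of the slot centre), collar seated on the blank (within 4 mm), cross-bar under the plate turned square to the slot (within 17 degrees), at rest and released (z of toggle_bolt in the frame of slot between -0.004 and 0.004 m and horizontal distance between toggle_bolt and slot below 0.008 m and angle between toggle_bolt's own z axis and vertical below 0.09 rad and angle between the y axis of toggle_bolt and the y axis of slot, either way round above 1.27 rad and linear speed of toggle_bolt below 0.02 m/s and angular speed of toggle_bolt below 0.1 rad/s); the robot touches nothing.
It fails at once if the sanding block is shifted by more than 30 mm (distance of sanding_block from where it was at the start of the episode above 0.03 m).
It fails at once if the tape measure is shifted by more than 30 mm (distance of tape_measure from where it was at the start of the episode above 0.03 m).
It fails at once if the try square is shifted by more than 30 mm (distance of try_square from where it was at the start of the episode above 0.03 m).
It fails at once if the c clamp is shifted by more than 30 mm (distance of c_clamp from where it was at the start of the episode above 0.03 m).
It fails at once if the hammer is shifted by more than 30 mm (distance of hammer from where it was at the start of the episode above 0.03 m).
It also fails if it takes over 66 s, if anything falls off the work surface, if the arm or the gripper's body presses on something with over 40 N, if the wrist force passes 120 N, or if a joint passes its speed limit or range.

## Working session

There is one attempt and no reset: what is moved stays moved. The work goes in short steps, Python scripts to look and compute and a shell command to move; the robot and the scene stay as the last step left them, time stands still between calls to the robot, and variables do not carry over. Pictures are saved under pics/ and viewed, at most 13 in all, crops included, and the job is handed in when it is done.

```bash
ls; mkdir -p pics; cat > h.py <<'E'
import numpy as np, cv2
from cell import *
def shot(n,f=None):
    info=camera_info(n); p,d=camera(n)
    if f: cv2.imwrite('pics/'+f,p[:,:,::-1])
    return p,d,np.array(info['intrinsics']),np.array(info['world_from_camera'])
def cloud(d,K,T):
    v,u=np.mgrid[:480,:640]; z=d.astype(float)
    P=np.stack([(u-K[0,2])/K[0,0]*z,(v-K[1,2])/K[1,1]*z,z],-1)
    W=P@T[:3,:3].T+T[:3,3]; W[d==0]=np.nan; return W
def ray(u,v,h,K,T):
    r=T[:3,:3]@np.array([(u-K[0,2])/K[0,0],(v-K[1,2])/K[1,1],1]); o=T[:3,3]
    return o+r*(h-o[2])/r[2]
E
python3 - <<'E'
from h import *
a=shot('scene','a.png'); b=shot('side','b.png'); np.savez('ab.npz',a0=a[0],a1=a[1],a2=a[2],a3=a[3],b0=b[0],b1=b[1],b2=b[2],b3=b[3])
print(a[3][:3,3],b[3][:3,3],a[2]); print(read_state())
E
```

```text
pics
[-109.40043472 1213.34809719 1286.97039645] [  549.71323074 -1321.32112109   669.5669047 ] [[585.23673405   0.         319.60528516]
 [  0.         585.23673405 237.05303835]
 [  0.           0.           1.        ]]
{'clock': 0.1, 'joints': array([-1.33962644e+00,  3.00394842e-01,  1.52151439e+00, -1.13345946e-05,
        1.32068653e+00, -6.66282072e-02]), 'qd': array([ 4.37388198e-04, -1.15734930e-03, -2.05915313e-03,  9.23992436e-04,
        4.60439860e-04, -2.61098055e-06]), 'effort': array([ 7.30574757e-04, -5.32645476e+01, -3.53283620e+01,  7.09515042e-02,
        2.35044683e-02, -4.26154634e-05]), 'eef_pos': array([ 161.3053638 , -525.5731565 ,  204.95636961]), 'eef_rot': array([-3.14059105e+00, -5.58306947e-05,  2.97800879e-01]), 'wrist_force': array([ 0.65457578,  0.55227692, -0.63373882]), 'moment': array([0.04448494, 0.03562433, 0.00131675]), 'finger_force': 0.0, 'finger_gap': 94.41894996298619}
```

View pics/a.png

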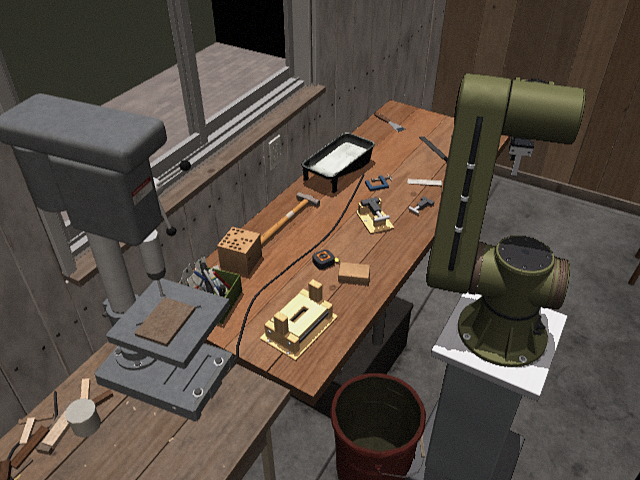

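View pics/b.png

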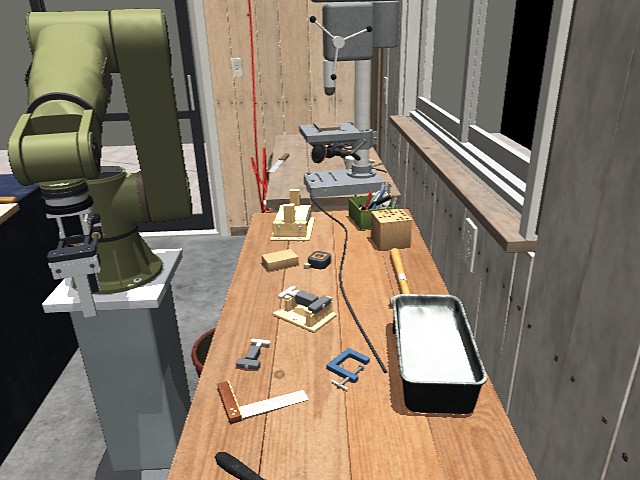

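```bash
python3 - <<'E'
from h import *
z=np.load('ab.npz')
c1=cv2.resize(z['b0'][270:380,220:350],None,fx=4,fy=4,interpolation=3)
c2=cv2.resize(z['a0'][190:300-60,340:440],(400,200),interpolation=3)
im=np.zeros((440,800,3),np.uint8); im[:, :520]=c1
im[:200,520:]=cv2.resize(z['a0'][190:240,350:420],(280,200),interpolation=3)
im[200:,520:]=cv2.resize(z['a0'][270:360,255:345],(280,240),interpolation=3)
cv2.imwrite('pics/c.png',im[:,:,::-1])
W=cloud(z['a1'],z['a2'],z['a3']); V=cloud(z['b1'],z['b2'],z['b3'])
# Height-band centroids by camera
for n,M in(('a',W),('b',V)):
  for lo,hi in((-5,5),(6,14),(40,56),(56,64),(110,125)):
    m=(M[...,2]>lo)&(M[...,2]<hi)&(M[...,0]>200)&(M[...,0]<800)&(abs(M[...,1])<500)
    k,l,s,c=cv2.connectedComponentsWithStats(m.astype(np.uint8))
    for i in range(1,k):
      if 15<s[i,4]<4000: P=M[l==i]; print(n,lo,hi,s[i,4],c[i].round(),P.mean(0).round(),P.min(0).round(),P.max(0).round())
E
```

```text
a -5 5 24 [327. 185.] [ 791. -382.   -2.] [ 781. -411.   -5.] [ 800. -356.    3.]
a 6 14 34 [383. 185.] [ 599. -477.    9.] [ 581. -496.    6.] [ 614. -452.   14.]
a 6 14 30 [372. 187.] [ 629. -442.    9.] [ 613. -459.    6.] [ 647. -428.   13.]
a 6 14 31 [428. 201.] [ 413. -461.   10.] [ 392. -477.    6.] [ 441. -443.   14.]
a 6 14 41 [298. 210.] [ 796. -182.   11.] [ 790. -236.    6.] [ 800. -122.   14.]
a 6 14 16 [311. 203.] [ 775. -240.   10.] [ 760. -250.    6.] [ 792. -235.   13.]
a 6 14 22 [418. 207.] [ 431. -410.   10.] [ 421. -433.    6.] [ 440. -386.   14.]
a 6 14 205 [373. 223.] [ 531. -252.    9.] [ 465. -304.    6.] [ 605. -204.   14.]
a 6 14 20 [297. 260.] [660.  46.   9.] [653.  21.   6.] [667.  75.  13.]
a 6 14 26 [332. 262.] [556.  -2.  10.] [544. -28.   6.] [566.  28.  13.]
a 6 14 21 [319. 266.] [583.  34.  11.] [568.  28.   7.] [601.  42.  14.]
a 6 14 25 [243. 271.] [779. 177.  10.] [760. 163.   6.] [799. 185.  14.]
a 6 14 36 [350. 280.] [467.  43.  10.] [440.  26.   6.] [496.  59.  14.]
a 6 14 30 [330. 318.] [445. 209.   9.] [434. 195.   6.] [459. 224.  13.]
a 6 1
[... 3907 characters left out ...]
99.  64.]
b 56 64 30 [360. 199.] [755. 383.  60.] [723. 375.  56.] [781. 390.  64.]
b 56 64 51 [360. 210.] [743. 274.  60.] [714. 230.  56.] [776. 373.  64.]
b 56 64 373 [294. 215.] [516. 253.  60.] [448. 179.  56.] [573. 357.  64.]
b 56 64 16 [372. 206.] [788. 308.  61.] [779. 291.  57.] [796. 320.  64.]
b 56 64 36 [378. 229.] [780. 104.  60.] [765.  71.  56.] [799. 169.  64.]
b 56 64 327 [309. 298.] [ 554. -293.   60.] [ 491. -339.   56.] [ 603. -227.   64.]
b 56 64 154 [408. 308.] [ 778. -358.   59.] [ 749. -387.   56.] [ 800. -344.   64.]
b 110 125 38 [294. 190.] [520. 344. 117.] [505. 333. 110.] [536. 355. 122.]
b 110 125 51 [289. 206.] [502. 192. 116.] [484. 181. 110.] [519. 210. 121.]
```

View pics/c.png

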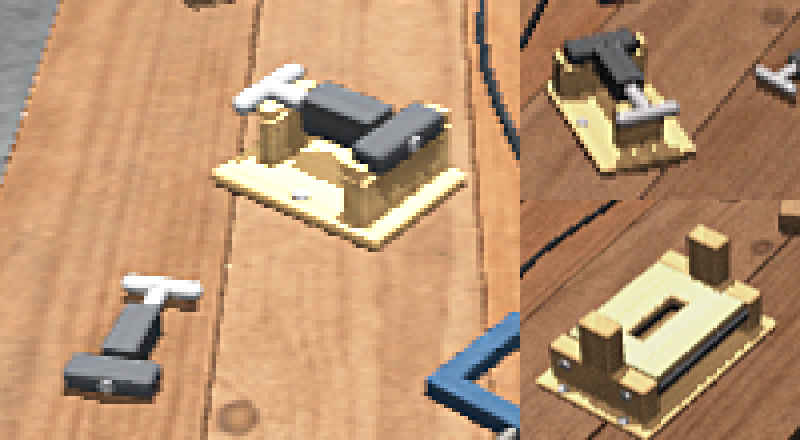

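The cradle holds one candidate, at scene (374,208) and side (305,300). The other lies loose on the table, at scene (422,206) and side (253,352). The one in the cradle is plainly bigger, with a longer collar and handle, and it lies level in the cradle as described, so it is the one meant. The fixture is on the left, at scene (300,315), centred near (508,275) mm. I'll move above the cradle and look from close by.

```bash
python3 -m handwheel '0.8 0.49 0.2 0 0;0.8 0.49 0.2 0 0;0.8 0.49 0.2 0 0;0.8 0.49 0.2 0 0;0.8 0.49 0.2 0 0;0.8 0.49 0.2 0 0;0.8 0.49 0.2 0 0;0.8 0.49 0.2 0 0;0.8 0.49 0.2 0 0;0.8 0.49 0.2 0 0;0.7 0.49 0.2 0 0;0 0 0 0 0' 5
python3 -m handwheel '0 0 0 0 0;0 0 0 0 0;0 0 0 0 0'
python3 - <<'E'
from h import *
a=shot('wrist','d.png'); np.savez('w1.npz',p=a[0],d=a[1],K=a[2],T=a[3])
print(a[3].round(2)); s=read_state(); print(s['eef_pos'],s['eef_rot'])
E
```

```text
clock: 1.1
eef_pos: [513.2, -306.8, 294.1]
eef_rot: [3.141, -0.001, 0.302]
wrist_force: [0.0, -0.5, 0.2]
finger_gap: 94.1
finger_force: 0.0
clock: 1.35
eef_pos: [508.5, -310.9, 293.0]
eef_rot: [-3.141, 0.001, 0.297]
wrist_force: [0.1, 0.2, -0.3]
finger_gap: 94.3
finger_force: 0.0
[[ 2.9000e-01 -9.3000e-01 -2.3000e-01  5.7330e+02]
 [-9.6000e-01 -2.8000e-01 -7.0000e-02 -2.9054e+02]
 [-0.0000e+00  2.4000e-01 -9.7000e-01  4.7220e+02]
 [ 0.0000e+00  0.0000e+00  0.0000e+00  1.0000e+00]]
[ 508.43747116 -310.99638773  293.21182604] [-3.14127022e+00  3.79543986e-04  2.96308471e-01]
```

View pics/d.png

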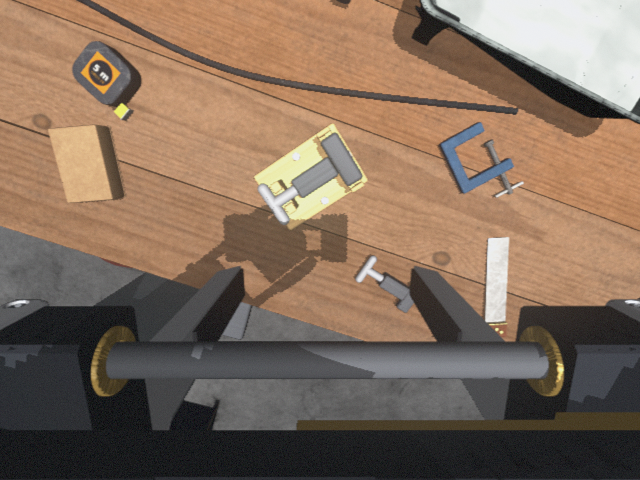

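```bash
cat > bolt.py <<'E'
from h import *
import sys
z=np.load(sys.argv[1]); p,d,K,T=[z[k] for k in 'pdKT']
W=cloud(d,K,T); hsv=cv2.cvtColor(p,cv2.COLOR_RGB2HSV)
ctr=np.array([float(sys.argv[2]),float(sys.argv[3])])
reg=(np.hypot(W[...,0]-ctr[0],W[...,1]-ctr[1])<95)&(W[...,2]>38)&(W[...,2]<75)
sat=hsv[...,1]; val=hsv[...,2]
m=reg&(sat<70)
m=cv2.morphologyEx(m.astype(np.uint8),cv2.MORPH_OPEN,np.ones((2,2)))
k,l,s,c=cv2.connectedComponentsWithStats(m); i=1+np.argmax(s[1:,4]); m=l==i
# map the pixels by ray to plane at silhouette height
v,u=np.nonzero(m); P=np.array([ray(a,b,57,K,T)[:2] for a,b in zip(u,v)])
dark=val[v,u]<115
print(len(P),dark.sum(),W[m][:,2].max())
A=P[dark].mean(0); B=P[~dark].mean(0); ax=(A-B)/np.linalg.norm(A-B); n=np.array([-ax[1],ax[0]])
s=P@ax; t=P@n
print('dark',A,'light',B,'axis yaw',np.arctan2(ax[1],ax[0]))
e=[np.percentile(s,q) for q in(.5,99.5)]
print('length',e[1]-e[0]); 
h=s>e[1]-22; cb=s<e[0]+13
for nm,q in(('handle',h),('bar',cb)):
    (cx,cy),(w,hh),an=cv2.minAreaRect(P[q].astype(np.float32)); print(nm,cx,cy,w,hh,an)
H=P[h].mean(0);
mt=np.median([(t[h].max()+t[h].min())/2,(t[cb].max()+t[cb].min())/2])
O=ax*((e[0]+42+e[1]-78)/2)+n*(A@n+B@n)/2
print('origin',O, 'handle ctr',O+66*ax,'collar ctr',O+30*ax)
E
python3 - <<'E'
E
python3 bolt.py w1.npz 540 -295
```

```text
2751 99 nan
dark [ 555.40572462 -301.18730782] light [ 542.44672069 -284.13416238] axis yaw -0.9209774200992118
length 121.95481654372088
handle 573.9027709960938 -310.0671691894531 65.71111297607422 23.07965660095215 47.55926513671875
bar 496.7599792480469 -244.84877014160156 56.661529541015625 13.52709674835205 49.452457427978516
origin [ 527.25561213 -264.14372292] handle ctr [ 567.18839934 -316.69248604] collar ctr [ 545.40687904 -288.02952434]
```

The wrist picture shows the bolt with its cross-bar near (273,203) and its handle near (342,160). The measured sizes match the description: handle 66x23 mm, bar 57x13.5 mm, and 101 mm between their centres. That gives an axis yaw of about -0.71 and an origin of about (523.5,-267). My plan is to lift it by the collar, lay it on the clear table, grip the handle ends there, and swing it upright over its cross-bar.

```bash
python3 -m handwheel '0.08 0.05 -0.3 -0.96 0;0.08 0.05 -0.3 -0.96 0;0.08 0.05 -0.3 -0.96 0;0.08 0.05 -0.3 -0.96 0;0.08 0.05 -0.3 -0.96 0;0.08 0.05 -0.3 -0.96 0;0.08 0.05 -0.3 -0.96 0;0.08 0.05 -0.3 -0.96 0;0.08 0.05 -0.3 -0.96 0;0.08 0.05 -0.3 -0.96 0;0.08 0.05 -0.3 -0.96 0;0.08 0.05 -0.3 -0.96 0'
python3 -m handwheel '0 0 0 0 0;0 0 0 0 0;0 0 0 0 0'
python3 - <<'E'
from h import *
a=shot('wrist','e.png'); np.savez('w2.npz',p=a[0],d=a[1],K=a[2],T=a[3])
print(a[3].round(2)); s=read_state(); print(s['eef_pos'],s['eef_rot'],s['joints'])
E
python3 bolt.py w2.npz 545 -290
```

```text
clock: 2.4
eef_pos: [547.1, -286.9, 148.9]
eef_rot: [3.142, 0.0, -0.713]
wrist_force: [-0.1, -0.4, 0.4]
finger_gap: 94.0
finger_force: 0.0
clock: 2.65
eef_pos: [547.5, -286.9, 150.3]
eef_rot: [-3.141, -0.001, -0.706]
wrist_force: [0.1, -0.9, 0.1]
finger_gap: 93.9
finger_force: 0.0
[[-6.5000e-01 -7.4000e-01 -1.8000e-01  5.9856e+02]
 [-7.6000e-01  6.3000e-01  1.6000e-01 -3.3173e+02]
 [ 0.0000e+00  2.4000e-01 -9.7000e-01  3.2959e+02]
 [ 0.0000e+00  0.0000e+00  0.0000e+00  1.0000e+00]]
[ 547.65938068 -286.81603385  150.47710124] [-3.14141002e+00 -1.27385773e-03 -7.05850852e-01] [-5.41661816e-01  4.96539185e-01  1.37845333e+00 -2.94026409e-05
  1.26531356e+00  1.73499407e+00]
5566 1476 nan
dark [ 534.8864053  -278.29350128] light [ 548.81794921 -288.88991476] axis yaw 2.4913382976421037
length 117.76911175466967
handle 500.6834716796875 -248.12539672851562 57.31336975097656 21.86573600769043 49.58952331542969
bar 577.4898071289062 -313.13653564453125 62.6087760925293 13.741615295410156 52.615211486816406
origin [ 551.00310598 -290.55195774] handle ctr [ 498.47173654 -250.596292  ] collar ctr [ 527.12521078 -272.39029149]
```

View pics/e.png

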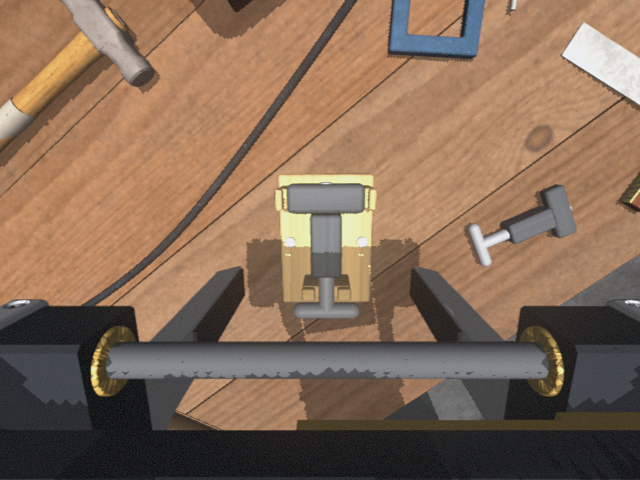

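The bolt at (325,250) is square to the fingers and centred between them at u≈328, so the grasp pose holds. I'll go down, grip the collar and lift.

```bash
python3 -m handwheel '-0.03 0 -0.5 0 0;0 0 -0.5 0 0;0 0 -0.5 0 0;0 0 -0.5 0 0;0 0 -0.5 0 0;0 0 -0.45 0 0;0 0 0 0 0;0 0 0 0 0'
python3 -m handwheel '0 0 0 0 1;0 0 0 0 1;0 0 0 0 1;0 0 0 0 1;0 0 0 0 1;0 0 0 0 1;0 0 0 0 1;0 0 0 0 1;0 0 0 0 1;0 0 0 0 1' 25
```

```text
clock: 3.37
eef_pos: [546.5, -286.4, 31.9]
eef_rot: [3.142, 0.0, -0.707]
wrist_force: [0.3, 1.0, -0.2]
finger_gap: 94.2
finger_force: 0.0
clock: 4.2
eef_pos: [546.6, -286.2, 31.4]
eef_rot: [-3.142, 0.0, -0.707]
wrist_force: [0.3, -0.3, -0.4]
finger_gap: 31.1
finger_force: 0.0
```

```bash
python3 -m handwheel '0 0 0 0 1;0 0 0 0 1;0 0 0 0 1;0 0 0.1 0 1;0 0 0.2 0 1;0 0 0.3 0 1;0 0 0.4 0 1;0 0 0.5 0 1;0 0 0.5 0 1;0 0 0 0 1'

```

```text
clock: 5.03
eef_pos: [548.2, -287.1, 116.7]
eef_rot: [-3.14, -0.007, -0.707]
wrist_force: [-0.2, 0.1, -1.7]
finger_gap: 25.6
finger_force: 25.0
```

```bash
python3 -m handwheel '0 0.3 0 0 1;-0.03 0.5 0 0 1;-0.03 0.6 0 0 1;-0.03 0.6 0 0 1;-0.03 0.6 0 0 1;-0.03 0.6 0 0 1;-0.03 0.6 0 0 1;0 0.3 -0.2 0 1;0 0.15 -0.4 0 1;0 0 -0.5 0 1;0 0 -0.5 0 1;0 0 -0.5 0 1'
python3 -m handwheel '0 0 -0.4 0 1;0 0 -0.2 0 1;0 0 0 0 1;0 0 0 0 1'
```

```text
clock: 6.03
eef_pos: [538.5, -115.6, 25.2]
eef_rot: [3.141, 0.001, -0.707]
wrist_force: [-0.1, -0.2, -2.4]
finger_gap: 25.9
finger_force: 25.0
clock: 6.37
eef_pos: [539.0, -116.0, 2.8]
eef_rot: [3.141, 0.001, -0.708]
wrist_force: [-1.0, -0.4, -2.8]
finger_gap: 25.9
finger_force: 25.0
```

```bash
python3 -m handwheel '0 0 0 0 0;0 0 0 0 0;0 0 0 0 0;0 0 0 0 0;0 0 0 0 0;0 0 0 0 0;0 0 0 0 0;0 0 0 0 0;0 0 0 0 0;0 0 0 0 0;0 0 0.3 0 0;0 0 0.5 0 0' 5
python3 -m handwheel '0 0 0.7 0 0;0 0 0.7 0 0;0 0 0.7 0 0;0 0 0.4 0 0;0 0 0 0 0;0 0 0 0 0;0 0 0 0 0'
sed -i 's/W\[...,2\]>38/W[...,2]>float(sys.argv[4])/;s/,57,K/,float(sys.argv[5]),K/' bolt.py
python3 - <<'E'
from h import *
a=shot('wrist','f.png'); np.savez('w3.npz',p=a[0],d=a[1],K=a[2],T=a[3])
s=read_state(); print(s['eef_pos'],s['eef_rot'])
E
python3 bolt.py w3.npz 540 -115 4 18
```

```text
clock: 7.37
eef_pos: [538.3, -115.9, 34.8]
eef_rot: [3.14, 0.003, -0.708]
wrist_force: [0.7, 0.5, 0.4]
finger_gap: 94.1
finger_force: 0.0
clock: 7.95
eef_pos: [538.9, -116.0, 134.7]
eef_rot: [3.141, 0.001, -0.708]
wrist_force: [0.1, -0.3, -0.5]
finger_gap: 93.9
finger_force: 0.0
[ 538.78070299 -115.98983714  134.33193954] [ 3.14079211e+00  1.78507600e-03 -7.07451443e-01]
4834 1232 nan
dark [ 524.63306502 -108.11660632] light [ 539.91680876 -118.55095756] axis yaw 2.5425658120028034
length 119.67696193693075
handle 491.42706298828125 -77.93931579589844 57.886051177978516 21.34076690673828 49.45846176147461
bar 569.026123046875 -143.75436401367188 62.64336395263672 14.120025634765625 53.24578094482422
origin [ 542.65844472 -120.42269743] handle ctr [488.15005382 -83.20932185] collar ctr [ 517.8819034  -103.50752671]
```

View pics/f.png

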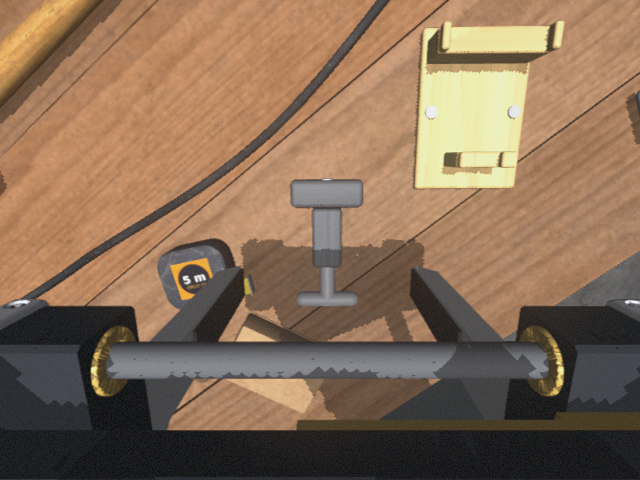

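The bolt lies flat and square, with its handle at (327,193) and bar at (327,298). The handle centre is about (565.5,-140). I'll grip the handle ends lightly and lift so that it swings down.

```bash
python3 -m handwheel '0.34 -0.3 -0.2 0 0;0.33 -0.3 -0.5 0 0;0 0 -0.6 0 0;0 0 -0.6 0 0;0 0 -0.6 0 0;0 0 -0.5 0 0;0 0 -0.25 0 0;0 0 0 0 0;0 0 0 0 0.3;0 0 0 0 1;0 0 0 0 1;0 0 0 0 1' 5
python3 -m handwheel '0 0 0 0 1;0 0 0 0 1;0 0 0 0 1;0 0 0 0 1;0 0 0 0 1;0 0 0 0 1'
```

```text
clock: 9.0
eef_pos: [566.7, -140.3, 6.5]
eef_rot: [-3.141, -0.002, -0.707]
wrist_force: [-0.6, -0.1, -1.1]
finger_gap: 70.9
finger_force: 0.0
clock: 9.5
eef_pos: [566.6, -140.3, 6.1]
eef_rot: [-3.141, -0.001, -0.708]
wrist_force: [-0.1, -0.3, 5.4]
finger_gap: 64.2
finger_force: 5.0
```

```bash
python3 -m handwheel '0 0 0.1 0 1;0 0 0.2 0 1;0 0 0.3 0 1;0 0 0.3 0 1;0 0 0.3 0 1;0 0 0.3 0 1;0 0 0.3 0 1;0 0 0.3 0 1;0 0 0.3 0 1;0 0 0.3 0 1;0 0 0.2 0 1;0 0 0 0 1'
python3 -m handwheel '0 0 0 0 1;0 0 0 0 1;0 0 0 0 1'
python3 - <<'E'
from h import *
b=shot('side'); a=shot('scene'); np.savez('s1.npz',a=a[0],b=b[0],d=b[1],K=b[2],T=b[3])
P=np.linalg.inv(b[3])@np.array([566,-140,80,1]); u,v=(b[2]@P[:3]/P[2])[:2].astype(int); print(u,v)
P=np.linalg.inv(a[3])@np.array([566,-140,80,1]); s,t=(a[2]@P[:3]/P[2])[:2].astype(int); print(s,t)
im=np.hstack([cv2.resize(q[y-40:y+40,x-40:x+40],(400,400),interpolation=3) for q,x,y in((b[0],u,v),(a[0],s,t))])
cv2.imwrite('pics/g.png',im[:,:,::-1])
E
```

```text
clock: 10.5
eef_pos: [566.9, -140.4, 123.5]
eef_rot: [-3.14, -0.003, -0.708]
wrist_force: [0.3, 0.1, -1.5]
finger_gap: 64.4
finger_force: 5.0
clock: 10.75
eef_pos: [565.8, -140.1, 120.6]
eef_rot: [3.141, 0.001, -0.708]
wrist_force: [1.0, -0.0, -2.4]
finger_gap: 64.3
finger_force: 5.0
312 261
349 220
```

View pics/g.png

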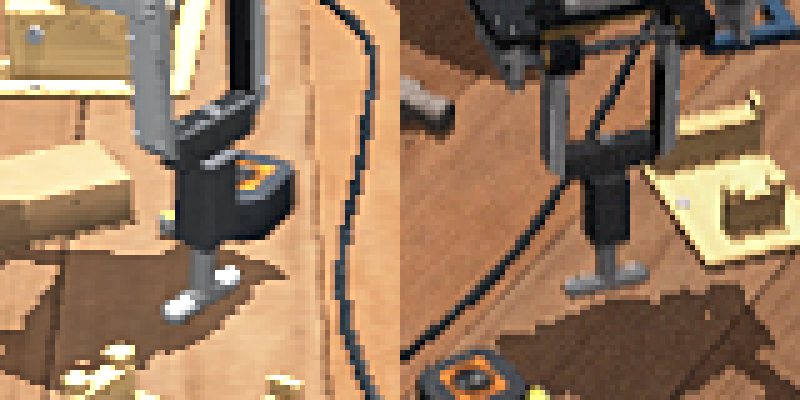

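```bash
cat > tri.py <<'E'
from h import *
import sys
def tri(pa,pb,A,B):
    M=[]
    for (u,v),(K,T) in((pa,A),(pb,B)):
        P=K@np.linalg.inv(T)[:3]; M.append(P)
    X=cv2.triangulatePoints(M[0],M[1],np.float64(pa).reshape(2,1),np.float64(pb).reshape(2,1)).ravel(); return X[:3]/X[3]
E
python3 - <<'E'
from tri import *
ca,cb=camera_info('scene'),camera_info('side')
A=[np.array(ca[k]) for k in('intrinsics','world_from_camera')];B=[np.array(cb[k]) for k in('intrinsics','world_from_camera')]
f=lambda x,y,ox,oy:((x)/5+ox,y/5+oy)
for n,pb,pa in(('bar',(203,293),(207,278)),('collarbottom',(197,245),(205,240)),('handle',(213,130),(217,152))):
    print(n,tri(f(*pa,309,180),f(*pb,272,221),A,B).round(1))
s=read_state();print(s['eef_pos'],s['eef_rot'],s['joints'])
E
```

```text
bar [ 562.8 -136.7   21.5]
collarbottom [ 563.5 -137.3   52.4]
handle [ 567.5 -147.4  121.2]
[ 565.94392393 -140.12136268  120.81656307] [ 3.14120179e+00  9.73936055e-04 -7.07524644e-01] [-3.05534487e-01  4.52684078e-01  1.51631001e+00  2.31468802e-05
  1.17364779e+00  1.97277733e+00]
```

The bolt hangs upright. The handle is in the fingers at side-crop (213,130) and the bar at (203,293), and the tilt is about 3°. I'll firm the grip, rise, and carry it near the fixture, stopping short so the wrist camera can see the slot.

```bash
python3 -m handwheel '0 0 0 0 1;0 0 0 0 1;0 0 0.3 0 1;0 0 0.6 0 1;0 0 0.7 0 1;0 0 0.7 0 1;0 0 0.6 0 1;0 0 0.3 0 1;0 0 0 0 1' 20
python3 -m handwheel '-0.1 0.3 0 0.56 1;-0.2 0.6 0 0.56 1;-0.3 0.8 0 0.56 1;-0.3 0.9 0 0.56 1;-0.3 0.9 0 0.56 1;-0.3 0.9 0 0.56 1;-0.3 0.9 0 0.56 1;-0.3 0.9 0 0.56 1;-0.3 0.9 0 0.56 1;-0.3 0.9 0 0.56 1;-0.3 0.8 0 0.56 1;-0.3 0.7 0 0.56 1'
python3 -m handwheel '-0.2 0.5 0 0 1;-0.1 0.3 0 0 1;0 0 0 0 1;0 0 0 0 1;0 0 0 0 1'
python3 - <<'E'
from h import *
a=shot('wrist','i.png'); np.savez('w4.npz',p=a[0],d=a[1],K=a[2],T=a[3])
s=read_state(); print(s['eef_pos'],s['eef_rot'],s['joints'])
E
```

```text
clock: 11.6
eef_pos: [567.0, -140.4, 253.5]
eef_rot: [-3.139, -0.005, -0.707]
wrist_force: [0.0, 1.0, -2.4]
finger_gap: 63.5
finger_force: 20.0
clock: 12.6
eef_pos: [432.9, 241.6, 248.9]
eef_rot: [3.141, 0.001, -0.118]
wrist_force: [0.3, -0.5, -1.4]
finger_gap: 63.9
finger_force: 20.0
clock: 13.02
eef_pos: [422.5, 270.9, 249.2]
eef_rot: [3.141, 0.0, -0.122]
wrist_force: [0.5, 0.1, -1.5]
finger_gap: 63.8
finger_force: 20.0
[422.63651326 270.81629167 249.28484727] [ 3.14123425e+00  1.21445098e-04 -1.22492053e-01] [ 4.97005693e-01  1.60225664e-01  1.58985883e+00 -2.24882242e-04
  1.39181514e+00  2.19033412e+00]
```

View pics/i.png

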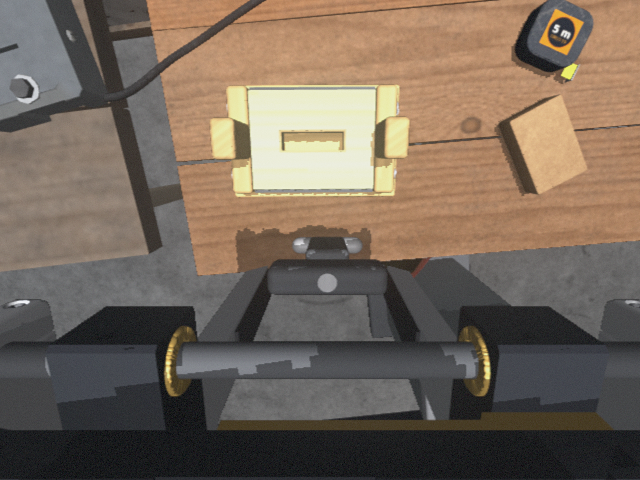

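```bash
python3 - <<'E'
from h import *
z=np.load('w4.npz'); p,d,K,T=[z[k] for k in 'pdKT']; W=cloud(d,K,T)
R=np.zeros(d.shape,bool); R[100:180,262:366]=1
print('top z',np.nanmedian(W[100:120,262:366,2]), 'inner',np.nanmedian(W[137:148,290:335,2]))
g=cv2.cvtColor(p,cv2.COLOR_RGB2GRAY).astype(int)
print(g[140,272:356:3]); print(g[118:164,313]); print(W[118:164:2,313,2].round())
for nm,m in(('depth',R&(W[...,2]<56)),('gray',R&(g<185))):
    m=cv2.morphologyEx(m.astype(np.uint8),cv2.MORPH_OPEN,np.ones((2,2)))
    k,l,s,c=cv2.connectedComponentsWithStats(m); i=1+np.argmax(s[1:,4])
    v,u=np.nonzero(l==i); P=np.array([ray(a,b,60,K,T)[:2] for a,b in zip(u,v)],np.float32)
    print(nm,s[i],cv2.minAreaRect(P))
# posts tops and blank outline
m=(W[...,2]>112)&(W[...,2]<126); m[:, :200]=0; m[200:]=0
k,l,s,c=cv2.connectedComponentsWithStats(m.astype(np.uint8))
for i in range(1,k):
    if s[i,4]>100:
        v,u=np.nonzero(l==i); P=np.array([ray(a,b,120,K,T)[:2] for a,b in zip(u,v)],np.float32); print('post',c[i],cv2.minAreaRect(P))
E
```

```text
top z 59.970553355036145 inner 7.964785511403534
[235 234 235 176 149 166 176 176 168 169 175 176 168 170 174 176 170 169
 176 181 174 171 177 168 207 235 234 235]
[235 234 234 233 234 234 234 234 234 235 235 226 216 189 118 154 156 156
 159 163 170 168 170 183 229 233 232 232 232 230 230 230 229 228 232 235
 235 235 233 235 235 233 235 235 235 235]
[61. 60. 60. 60. 60. 61. 60. 45.  8.  8.  8.  8.  8.  9.  6.  7. 58. 62.
 61. 61. 61. 61. 60.]
depth [ 282  133   62   19 1118] ((504.6748352050781, 275.7638244628906), (64.37625885009766, 18.209321975708008), 83.03237915039062)
gray [282 131  63  21 701] ((506.0274353027344, 275.2249755859375), (65.5826644897461, 20.055294036865234), 83.96930694580078)
post [223.10338346 138.21992481] ((514.8892822265625, 350.9805603027344), (22.91668128967285, 35.39111328125), 83.2224349975586)
post [395.29022989 137.24042146] ((497.3908386230469, 200.99624633789062), (22.367950439453125, 35.36186218261719), 83.3807601928711)
```

```bash
python3 - <<'E'
from h import *
z=np.load('w4.npz'); p,d,K,T=[z[k] for k in 'pdKT']; W=cloud(d,K,T)
t=np.array([422.64,270.82,249.28]); a=-.122; X=np.array([np.cos(a),np.sin(a),0]); Y=np.array([-np.sin(a),np.cos(a),0])
D=W-t; S=np.stack([D@X,D@Y,D[...,2]],-1)
m=(S[...,2]>-125)&(S[...,2]<30)&(abs(S[...,1])<40)&(abs(S[...,0])<40); m[:225]=0
for lo,hi in((-120,-100),(-100,-85),(-85,-60),(-60,-45),(-45,-10),(-10,3),(3,14),(14,24)):
    q=S[m&(S[...,2]>=lo)&(S[...,2]<hi)]
    if len(q)>8: print(lo,hi,len(q),q.mean(0).round(1),q.min(0).round(1),q.max(0).round(1))
E
```

```text
-100 -85 471 [ -4.8   0.1 -93.3] [-13.5 -29.2 -99.3] [  0.7  29.3 -89.6]
-60 -45 105 [ 10.4  -0.  -52.7] [  7.8 -12.7 -58.8] [ 11.2  12.8 -45.2]
-45 -10 681 [ 12.2  -0.  -19.4] [  8.2 -12.8 -44.7] [ 14.5  13.  -10.1]
-10 3 527 [ 9.8  0.3 -2.7] [ -9.8 -37.2 -10. ] [13.4 36.9  3. ]
3 14 2364 [ 6.3  0.4 11.5] [-10.6 -39.9   3. ] [11.6 39.9 14. ]
14 24 2198 [ 2.9 -0.3 15.7] [-10. -40.  14.] [10.5 39.8 24. ]
```

Slot centre is (505.6,275.7) with yaw -0.119, and the midpoint between the posts, (506.1,276.0), agrees. The bar hangs at x -6.4 and y 0 in tool axes, 97 mm below the TCP, so the seated TCP height is about 122 mm. Next I put the bar over the slot and lower to just above it.

```bash
python3 -m handwheel '0.2 0.01 0 0 1;0.4 0.02 0 0 1;0.5 0.02 0 0 1;0.5 0.02 0 0 1;0.4 0.02 0 0 1;0.23 0.01 0 0 1;0 0 0 0 1;0 0 -0.4 0 1;0 0 -0.5 0 1;0 0 -0.5 0 1;0 0 -0.2 0 1;0 0 0 0 1'
python3 -m handwheel '0 0 0 0 1;0 0 0 0 1;0 0 0 0 1'
python3 - <<'E'
from h import *
s=read_state(); t=s['eef_pos']; print(t,s['eef_rot'],s['wrist_force'])
p,d,K,T=shot('wrist','j.png'); W=cloud(d,K,T)
a=s['eef_rot'][2]; X=np.array([np.cos(a),np.sin(a),0]); Y=np.array([-np.sin(a),np.cos(a),0])
D=W-t; S=np.stack([D@X,D@Y,D[...,2]],-1)
m=(S[...,2]>-125)&(S[...,2]<30)&(abs(S[...,1])<40)&(abs(S[...,0])<40); m[:225]=0
q=S[m&(S[...,2]>-100)&(S[...,2]<-85)&(abs(S[...,1])>14)]; print(q.min(0),q.max(0))
A=W[150:260,240:420]; m=(A[...,2]<50)
E
```

```text
clock: 14.07
eef_pos: [510.7, 275.1, 183.8]
eef_rot: [3.14, 0.003, -0.122]
wrist_force: [-1.0, -0.1, -2.3]
finger_gap: 63.9
finger_force: 20.0
clock: 14.32
eef_pos: [511.8, 276.0, 186.8]
eef_rot: [-3.141, -0.002, -0.121]
wrist_force: [-0.5, -0.3, -1.7]
finger_gap: 63.7
finger_force: 20.0
[511.78952802 275.96268811 186.76169774] [-3.14056703e+00 -1.67608142e-03 -1.21102975e-01] [-0.45742059 -0.30632053 -1.69791693]
[-13.30837891 -29.05325197 -99.55162845] [  0.90576806  29.5069246  -89.69409424]
```

View pics/j.png

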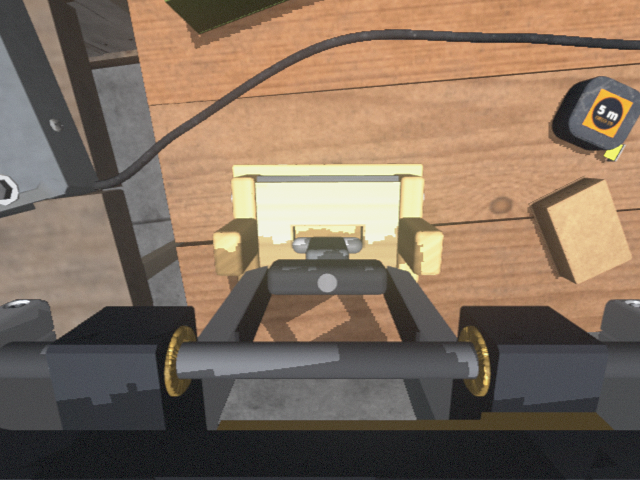

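The bar ends, at u=293 and 361, line up with the slot ends at u=293 and 363. I'll lower it into the slot.

```bash
python3 -m handwheel '0 -0.02 -0.2 0 1;0 0 -0.2 0 1;0 0 -0.1 0 1;0 0 -0.1 0 1;0 0 0 0 1;0 0 0 0 1' 10
python3 -m handwheel '0 0 -0.1 0 1;0 0 -0.1 0 1;0 0 -0.1 0 1;0 0 0 0 1;0 0 0 0 1'
```

```text
clock: 14.87
eef_pos: [511.3, 275.0, 161.2]
eef_rot: [3.141, 0.0, -0.121]
wrist_force: [0.6, -0.4, -3.2]
finger_gap: 63.9
finger_force: 10.0
clock: 15.28
eef_pos: [511.2, 275.0, 149.1]
eef_rot: [3.141, 0.0, -0.121]
wrist_force: [0.3, 0.1, -1.8]
finger_gap: 64.0
finger_force: 10.0
```

```bash
python3 -m handwheel '0 0 -0.1 0 1;-0.02 0 -0.1 0 1;-0.02 0 -0.1 0 1;-0.03 0 -0.1 0 1;0 0 0 0 1;0 0 0 0 1' 6
python3 -m handwheel '-0.03 0 -0.05 0 1;-0.03 0 -0.05 0 1;-0.02 0 -0.05 0 1;0 0 -0.05 0 1;0 0 0 0 1;0 0 0 0 1'
```

```text
clock: 15.78
eef_pos: [508.4, 275.0, 133.2]
eef_rot: [3.141, 0.0, -0.121]
wrist_force: [0.4, 0.5, -2.9]
finger_gap: 64.0
finger_force: 6.0
clock: 16.28
eef_pos: [505.3, 275.0, 125.3]
eef_rot: [3.141, 0.0, -0.121]
wrist_force: [-0.4, 0.2, -2.2]
finger_gap: 63.9
finger_force: 6.0
```

```bash
python3 -m handwheel '0 0 -0.05 0 1;0 0 -0.05 0 1;0 0 0 0 1;0 0 0 0 1'
python3 -m handwheel '0 0 -0.04 0 1;0 0 -0.04 0 1;0 0 0 0 1;0 0 0 0 1'
```

```text
clock: 16.62
eef_pos: [505.7, 275.2, 122.0]
eef_rot: [-3.141, -0.001, -0.121]
wrist_force: [-0.2, 0.9, 4.1]
finger_gap: 64.0
finger_force: 6.0
clock: 16.95
eef_pos: [505.6, 275.1, 118.8]
eef_rot: [-3.141, -0.001, -0.121]
wrist_force: [-0.9, -0.6, 3.8]
finger_gap: 64.3
finger_force: 6.0
```

Contact came at TCP 122 mm as predicted, and the fingers are now sliding on the handle, so the collar is down. I'll release a little, grip lower and look.

```bash
python3 -m handwheel '0 0 0 0 0.15;0 0 0 0 0.15;0 0 0 0 0.15;0 0 -0.1 0 0.15;0 0 -0.1 0 0.15;0 0 0 0 0.15;0 0 0 0 0.15'
python3 - <<'E'
from tri import *
b=shot('side'); a=shot('scene'); 
w=[]
for q in(b,a):
    P=np.linalg.inv(q[3])@np.array([505,276,100,1]); u,v=(q[2]@P[:3]/P[2])[:2].astype(int); print(u,v)
    w.append(cv2.resize(q[0][v-35:v+35,u-35:u+35],(400,400),interpolation=3))
cv2.imwrite('pics/k.png',np.hstack(w)[:,:,::-1])
s=read_state(); t=s['eef_pos']; p,d,K,T=shot('wrist'); W=cloud(d,K,T)
a=s['eef_rot'][2]; X=np.array([np.cos(a),np.sin(a),0]); Y=np.array([-np.sin(a),np.cos(a),0])
D=W-np.array([505.6,275.7,60]); S=np.stack([D@X,D@Y,D[...,2]],-1)
m=(abs(S[...,1])<12)&(abs(S[...,0])<25)
for lo,hi in((5,15),(15,25),(25,35),(35,45),(45,53)):
    q=S[m&(S[...,2]>lo)&(S[...,2]<hi)]; print(lo,hi,len(q),q.mean(0).round(1) if len(q) else '')
q=S[(abs(S[...,1])<30)&(abs(S[...,0])<12)&(S[...,2]>70)&(S[...,2]<95)]; print('handle top',len(q),q.mean(0),np.percentile(q,[2,98],axis=0).round(1))
E
```

```text
clock: 17.53
eef_pos: [505.2, 274.9, 109.8]
eef_rot: [3.141, 0.001, -0.121]
wrist_force: [-0.3, 0.2, -0.0]
finger_gap: 79.7
finger_force: 0.0
290 201
299 303
5 15 127 [12.4 -0.  10.2]
15 25 141 [12.4 -0.3 20.2]
25 35 165 [12.4 -0.2 30. ]
35 45 195 [12.4 -0.1 40.1]
45 53 290 [11.6  0.3 50.3]
handle top 4031 [ 1.55879752 -0.0959451  77.01258726] [[ -6.9 -28.6  71. ]
 [  7.7  28.6  79.5]]
```

View pics/k.png

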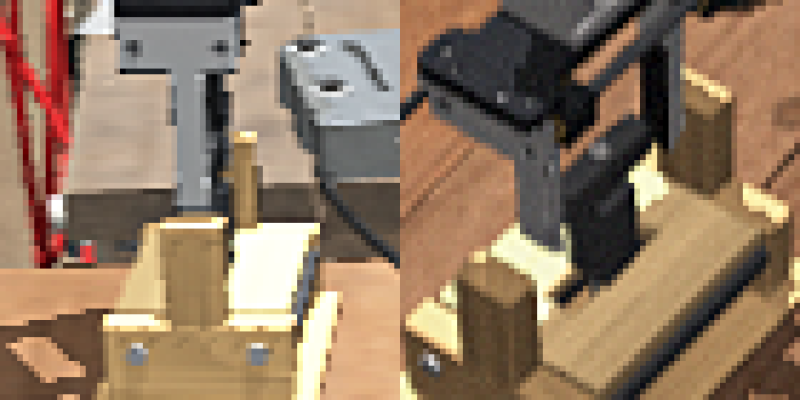

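Upright and seated: the collar face is vertical and the offset is about 0.6 mm. I'll grip and make the quarter turn.

```bash
python3 -m handwheel '0 0 0 0 1;0 0 0 0 1;0 0 0 0 1;0 0 0 0 1;0 0 0 0 1;0 0 0 0 1' 20
python3 -m handwheel '0 0 0 0.3 1;0 0 0 0.7 1;0 0 0 1 1;0 0 0 1 1;0 0 0 1 1;0 0 0 1 1;0 0 0 1 1;0 0 0 1 1;0 0 0 1 1;0 0 0 1 1;0 0 0 1 1;0 0 0 1 1'
python3 -m handwheel '0 0 0 1 1;0 0 0 1 1;0 0 0 1 1;0 0 0 1 1;0 0 0 1 1;0 0 0 1 1;0 0 0 0.6 1;0 0 0 0.4 1;0 0 0 0 1;0 0 0 0 1'
```

```text
clock: 18.18
eef_pos: [505.4, 275.0, 110.3]
eef_rot: [-3.141, -0.0, -0.121]
wrist_force: [0.2, 0.4, -0.2]
finger_gap: 63.7
finger_force: 20.0
clock: 19.18
eef_pos: [505.4, 275.0, 110.3]
eef_rot: [3.142, -0.0, 0.843]
wrist_force: [1.2, 0.0, 0.7]
finger_gap: 63.9
finger_force: 20.0
clock: 20.02
eef_pos: [505.5, 275.1, 110.3]
eef_rot: [3.141, -0.0, 1.448]
wrist_force: [0.1, 0.5, 0.5]
finger_gap: 63.7
finger_force: 20.0
```

```bash
python3 -m handwheel '0 0 0 0 0.5;0 0 0 0 0.15;0 0 0 0 0;0 0 0 0 0;0 0 0 0 0;0 0 0 0 0;0 0 0 0 0;0 0 0.2 0 0;0 0 0.5 0 0;0 0 0.7 0 0;0 0 0.8 0 0;0 0 0.8 0 0'
python3 -m handwheel '0 0 0.5 0 0;0 0 0.2 0 0;0 0 0 0 0;0 0 0 0 0;0 0 0 0 0'
python3 - <<'E'
from h import *
s=read_state(); print(s['eef_pos'])
p,d,K,T=shot('wrist','l.png'); W=cloud(d,K,T)
a=-.119; X=np.array([np.cos(a),np.sin(a),0]); Y=np.array([-np.sin(a),np.cos(a),0])
D=W-np.array([505.6,275.7,60]); S=np.stack([D@X,D@Y,D[...,2]],-1)
m=(S[...,2]>70)&(S[...,2]<90)&(abs(S[...,0])<50)&(abs(S[...,1])<50)
q=S[m]; print('handle top',len(q),q.mean(0).round(1),cv2.minAreaRect(q[:,:2].astype(np.float32)))
m=(abs(S[...,0])<20)&(abs(S[...,1])<20)
for lo,hi in((5,20),(20,35),(35,50)):
    q=S[m&(S[...,2]>lo)&(S[...,2]<hi)]; print(lo,hi,len(q),q.mean(0).round(1) if len(q) else '')
E
```

```text
clock: 21.02
eef_pos: [505.1, 274.9, 232.2]
eef_rot: [-3.141, 0.0, 1.45]
wrist_force: [0.1, 0.1, 0.6]
finger_gap: 93.6
finger_force: 0.0
clock: 21.43
eef_pos: [504.9, 274.8, 256.5]
eef_rot: [-3.139, 0.001, 1.45]
wrist_force: [-0.2, 0.2, -1.1]
finger_gap: 93.9
finger_force: 0.0
[504.92893193 274.80524747 256.46040837]
handle top 1226 [-2.1  1.7 77.1] ((-2.114185333251953, 1.0924806594848633), (63.47235870361328, 15.881158828735352), 0.10508464276790619)
5 20 45 [-2.3 13.4 11. ]
20 35 64 [-2.5 13.5 27.8]
35 50 55 [-1.5 13.4 42.9]
```

View pics/l.png

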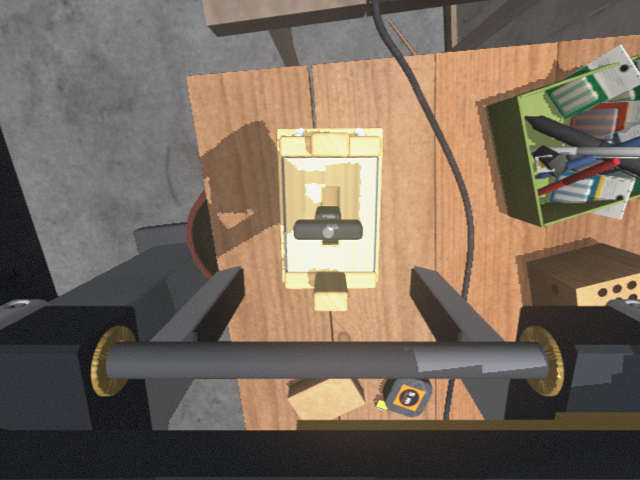

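The handle at (328,230) now lies square across the slot, 0.1° off. Its top is 77 mm above the blank against a nominal 78, the offset is about 2 mm, the collar face is vertical, and the gripper is clear. Handing in.

```bash
python3 -c "from cell import sign_off; print(sign_off())"
```

```text
the job is handed in; nothing more can be done
None
```

The toggle bolt is locked in the fixture: upright, collar seated on the blank, handle square across the slot (so the bar beneath it is too), released with the gripper clear, and handed in at about 21.5 s; the sign-off returned no verdict.

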